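# Walk the power supply up to its stop and load its tray

### The job

Walk the heavy blue power supply forward over the bench until its front lies flush against the aluminium stop bar, between the two yellow tape lines: use short pushes on its two black rear corner bumpers in turn, left one first and at least two on each, never swinging it far askew (stay under 25 degrees from square) and never lifting it, tipping it or touching the finned heat sink between the bumpers. Then put the red and green bar magnet and the black crocodile clip into the open tray on its roof, both flat on its floor, leaving the beaker, the brass weight and the tape roll where they are.

Things in the scene. Friction and masses are not known exactly. Their poses are not given: they have to be found in the camera images.
- supply: blue bench power supply, 0.9 to 1.4 kg, loose on rubber feet, too wide to grasp; case 110 (its x) x 190 (y) x 55 mm high. Origin: centre of the case at bench level. x points forward to the display panel that faces the stop bar, y left; front face at x = +55. It slides with friction, and turns when pushed at one corner
- tray (a point): open grey tray on the supply's roof, moves with it: 98 (x) x 160 (y) mm inside, walls 3 mm thick, floor 58 mm and rim 71 mm above the bench. This point: middle of the tray floor, right above the supply's origin; same axes
- bumper_left: black rubber block on the left rear corner of the supply (y = +76 of the supply), fixed to it; 36 mm wide in y, from 7 to 53 mm above the bench. Its origin is the middle of its rear face (the face to push on), at bench level, 75 mm behind the supply's origin; same axes as the supply
- bumper_right: the same at the right rear corner (y = -76 of the supply)
- heat_sink: aluminium fins on the back of the supply between the bumpers, fixed to it, 104 mm wide in y, 12 to 48 mm above the bench; they stand 8 mm out from the case, so their tips lie 12 mm in front of the bumpers' rear faces. Not to be touched. Origin: middle of the back of the case at bench level
- front_left (a point): point on the supply's front face, 90 mm left of its middle, 10 mm above the bench
- front_right (a point): point on the supply's front face, 90 mm right of its middle, 10 mm above the bench
- bay: aluminium stop bar fixed on the bench, 200 (y) x 16 (x) x 18 mm high, with flat yellow tape lines before it, inner edges at y = +-124. Origin: middle of the bar's near face at bench level; x points forward through the bar, y left. Parked, the supply is square to it with its origin at x = -55; it starts 75 to 95 mm short of that, up to 6 degrees askew
- magnet: bar magnet, half red and half green, lying on the bench, loose, 16 (x) x 80 (y) x 10 mm high. Origin: middle of its underside; long along its y. Pinch it across x at the origin
- clip: black crocodile clip lying on the bench, loose, 9 (x) x 64 (y) x 11 mm high. Origin: middle of its underside; long along its y. Pinch it across x at the origin
- beaker: small glass beaker, 53 mm across, 70 mm high, standing loose left of the parking place. Bystander. Origin: centre of its underside
- weight: brass 100 g weight with a neck, 29 mm across, 34 mm high, loose, right of the parking place. Bystander. Origin: centre of its underside
- tape: tan tape roll lying flat, 66 mm across, 19 mm high, loose, on the left. Bystander. Origin: centre of its underside

How it is judged:
By the outcome, as a careful person would: the job done as asked, in the order asked, and still so for the second after the job is handed in, with the robot touching nothing.
It also fails if it takes over 72 s, if anything falls off the work surface, if the arm or the gripper's body presses on something with over 40 N, if the wrist force passes 120 N, or if a joint passes its speed limit or range.

### The arm

A 6-joint arm with a two-finger parallel gripper is mounted at the origin on the work surface; the furniture and walls round the work are solid. World frame = base frame: x ahead of the robot, y to its left, z up, the work surface at z = 0. Lengths are in m, angles in rad, forces in N, time in s.
With the tool pointing down it reaches from about 0.225 to 0.875 m from the base axis. Payload 3.4 kg.
Tool frame: the origin (TCP) lies between the finger pads; the fingertips stand 19 mm ahead of it and the grasp point (between the pads) is the TCP; z points along the fingers, y is the line along which they close (so a half turn about z gives the same grasp; the last joint's range is limited). The gripper opens to 85 mm and grips with 20 to 120 N. Pads are 22 mm wide; open, the fingers measure 114 mm over their backs; the gripper's body (76 mm by 85 mm) begins 54 mm behind the grasp point. The pads swing forward as they close: fully open they stand 13 mm farther back than shut.
Start: joints at [1.16, 0.276, 1.505, -0, 1.361, -0.121], TCP at [0.164, 0.551, 0.25] pointing down, gripper open.
Joint ranges: [-2.89, 2.89], [-0.75, 2.08], [0.22, 2.7], [-1.18, 4.32], [0.11, 2.71], [-2.7, 2.7]. Speed limits (rad/s): [2.57, 2.57, 3.14, 3.14, 3.14, 3.14].

### API

Orientations are given as a unit quaternion [w, x, y, z].
In Python, from rig import get_state, imaging, ticket gives the robot as it stands. The module is installed in compiled form; this text tells all that it offers.
- The arm moves only by the shell command python3 -m inch 'ROWS' [FORCE]. ROWS is JSON, a list of rows, each an object with "claw": the opening, from -1 (shut) to 1 (fully open); "travel": the shift along the world's x, y, z in units of 200 mm (1.0 is 200 mm), a list of three; "turn": the turn about the world's z in units of 180 degrees (1.0 is 180 degrees). A call has 1 to 5 rows; each row is the pose to reach, as a shift and turn from the pose commanded when the call began, turning the shorter way round; what a row does not reach only later rows make up. A row lasts 1/10 s, in which the tool goes at most 50 mm and 8.59 degrees, less where a joint would pass 70% of its speed; a pose out of reach is approached as far as the arm can. A call with a number of a shift or a turn outside -1 to 1 is refused whole. A call with a gripper value outside its range is refused whole. The fingers move at their own pace and stop on an object; FORCE is the grip in N (left out, the last holds). Time passes only in rows, so rows that repeat a pose let the fingers close. It gives the time, the measured TCP pose, the force, the opening and the grip force at its end, in the units of the state.
- get_state(): the state, without advancing time (a new reading comes with each control period).
- imaging.get_image(name): name is "scene" or "top" or "wrist"; returns the picture (420x560x3 uint8, red, green, blue); there is no depth.
- imaging.camera_params(name): a dict with "camera_matrix" (3x3 intrinsics, pixels), "cam_to_world" (4x4, takes a point from camera to world coordinates); the wrist camera has in their place "T_tool_cam" (4x4, takes a point from camera to tool coordinates, whose origin is the TCP and whose axes are the flange's). Camera axes: x right, y down, z forward; pixel columns grow to the right and rows downward; lengths in m; the calibration is good to about 2 mm. The wrist camera is an equidistant fisheye: a pixel r from the principal point sees the ray r / f radians off the axis. A picture is of the moment at which its call begins: read the wrist's pose just before it. camera_params takes no time and is no camera call.
- ticket.sign_off(): hands the job in; it is judged then, once.
The state is a dict: "clock": time; "qpos": joint angles; "qd": joint speeds; "effort": joint torques, N m; "position": TCP position; "ee_rot": TCP orientation; "contact_force": force on the tool from outside, world axes, zero at the start; "moment": the same for the moment, N m; "width": finger opening in m; "gripper_force": force on a finger pad.
Only numpy, scipy, OpenCV 4.12 (cv2) and the standard library are available. Lean on these libraries where they do the work, as an engineer would, in place of code of your own. Each camera call takes 0.05 s, during which the arm holds its last target. There are 200 camera calls.

## Working session

There is one attempt and no reset: what is moved stays moved. The work goes in short steps, Python scripts to look and compute and a shell command to move; the robot and the scene stay as the last step left them, time stands still between calls to the robot, and variables do not carry over. Pictures are saved under pics/ and viewed, at most 10 in all, crops included, and the job is handed in when it is done.

```bash
mkdir -p pics
cat > h.py <<'E'
import numpy as np, cv2, json
from rig import get_state, imaging
def grab(n,f=None):
    s=get_state(); im=np.array(imaging.get_image(n))
    if f: cv2.imwrite('pics/'+f,im[:,:,::-1])
    return s,im
def plane(n,uv,z):
    p=imaging.camera_params(n);K=np.array(p['camera_matrix']);T=np.array(p['cam_to_world'])
    uv=np.atleast_2d(np.array(uv,float));d=np.c_[uv,np.ones(len(uv))]@np.linalg.inv(K).T@T[:3,:3].T
    o=T[:3,3];return o+d*((z-o[2])/d[:,2])[:,None]
def proj(n,P):
    p=imaging.camera_params(n);K=np.array(p['camera_matrix']);T=np.linalg.inv(np.array(p['cam_to_world']))
    q=(np.atleast_2d(P)@T[:3,:3].T+T[:3,3])@K.T;return q[:,:2]/q[:,2:]
E
python3 - <<'E'
from h import *
s,im=grab('top','top1.png');_,b=grab('scene','scene1.png')
print(s['clock'],s['position'],s['ee_rot'])
for n in('top','scene'):
  p=imaging.camera_params(n);print(np.round(p['camera_matrix'],1),np.round(p['cam_to_world'],3))
print(imaging.camera_params('wrist'))
E
```

```text
0.0 [0.16413436 0.55056579 0.24946232] [-2.16131755e-04  1.44383517e-01  9.89521403e-01 -8.63655605e-04]
[[404.    0.  274.4]
 [  0.  404.  208.1]
 [  0.    0.    1. ]] [[-0.022 -0.986  0.163  0.33 ]
 [-0.999  0.019 -0.026 -0.05 ]
 [ 0.023 -0.163 -0.986  1.311]
 [ 0.     0.     0.     1.   ]]
[[533.2   0.  276.4]
 [  0.  533.2 212.8]
 [  0.    0.    1. ]] [[ 0.48  -0.479  0.735 -0.465]
 [-0.877 -0.25   0.41  -0.616]
 [-0.013 -0.842 -0.54   0.776]
 [ 0.     0.     0.     1.   ]]
{'camera_matrix': array([[325.1922621 ,   0.        , 275.45235145],
       [  0.        , 325.1922621 , 208.77013018],
       [  0.        ,   0.        ,   1.        ]]), 'T_tool_cam': array([[ 4.48392884e-05, -9.62255360e-01, -2.72148157e-01,
         6.97902380e-02],
       [ 9.99999825e-01, -1.17335158e-04,  5.79631576e-04,
         2.52535848e-04],
       [-5.89686138e-04, -2.72148136e-01,  9.62255187e-01,
        -1.23563006e-01],
       [ 0.00000000e+00,  0.00000000e+00,  0.00000000e+00,
         1.00000000e+00]])}
```

View pics/top1.png

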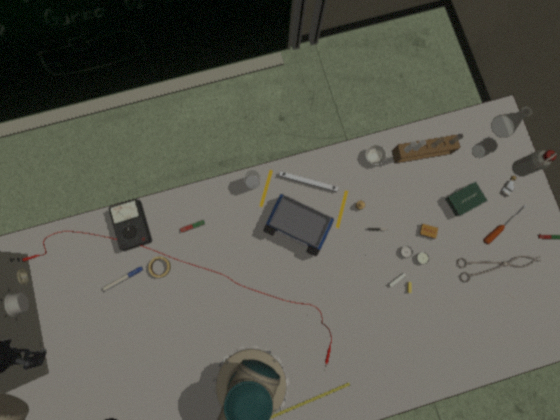

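View pics/scene1.png

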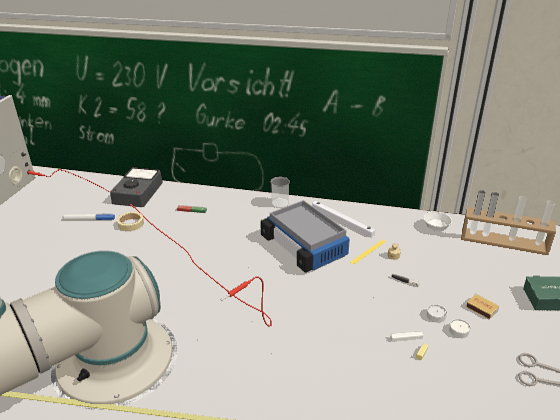

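The top view shows the supply at (299,223), bar (307,181), beaker (251,180), magnet (192,226), clip (375,229), weight (360,205) and tape roll (158,267). The scene view agrees with that. Next I'll measure.

Run:
```python
from h import *
im=cv2.imread('pics/top1.png');sc=cv2.imread('pics/scene1.png')
a=cv2.resize(im[160:265,235:395],None,fx=5,fy=5,interpolation=cv2.INTER_CUBIC)
cv2.imwrite('pics/crop1.png',cv2.convertScaleAbs(a,alpha=1.5))
for k,uv,z in [('sup',(299,223),.07),('bar',(307,181),.018),('beak',(251,180),.04),('mag',(192,226),.01),('clip',(375,229),.01),('wt',(360,205),.02),('tape',(158,267),.019)]: print(k,plane('top',uv,z)[0].round(3))
def rects(n,im,lo,hi,z,roi,amin=15):
    h=cv2.cvtColor(im,cv2.COLOR_BGR2HSV);m=cv2.inRange(h,lo,hi);k=np.zeros_like(m);x0,y0,x1,y1=roi;k[y0:y1,x0:x1]=m[y0:y1,x0:x1]
    for c in cv2.findContours(k,0,1)[0]:
        if cv2.contourArea(c)<amin: continue
        P=plane(n,c[:,0,:],z)[:,:2].astype(np.float32);r=cv2.minAreaRect(P*1000);print(n,lo,np.round(r[0],1),np.round(r[1],1),round(r[2],1))
rects('top',im,(20,120,90),(35,255,255),0.,(235,160,395,265))
rects('scene',sc,(20,120,90),(35,255,255),0.,(300,200,450,290))
rects('top',im,(100,120,30),(130,255,255),.055,(235,160,395,265))
rects('top',im,(0,0,150),(180,60,255),.018,(265,165,345,200))
print(im[176:190,300], im[220,299])
```

```text
sup [ 0.486 -0.158  0.07 ]
bar [ 0.631 -0.193  0.018]
beak [ 0.633 -0.01   0.04 ]
mag [0.491 0.183 0.01 ]
clip [ 0.469 -0.41   0.01 ]
wt [ 0.548 -0.363  0.02 ]
tape [0.362 0.286 0.019]
top (20, 120, 90) [ 540. -306.] [ 10.4 125.9] 73.4
top (20, 120, 90) [615.  -57.4] [ 10.5 126.5] 73.3
scene (20, 120, 90) [ 543.7 -304.3] [ 10.1 126.8] 73.4
[[129 133 134]
 [141 143 144]
 [143 147 147]
 [145 147 146]
 [129 132 130]
 [ 98 101 103]
 [ 74  79  80]
 [ 81  86  88]
 [ 91  98  99]
 [103 111 115]
 [112 119 123]
 [114 123 125]
 [115 123 126]
 [115 124 127]] [78 80 84]
```

View pics/crop1.png

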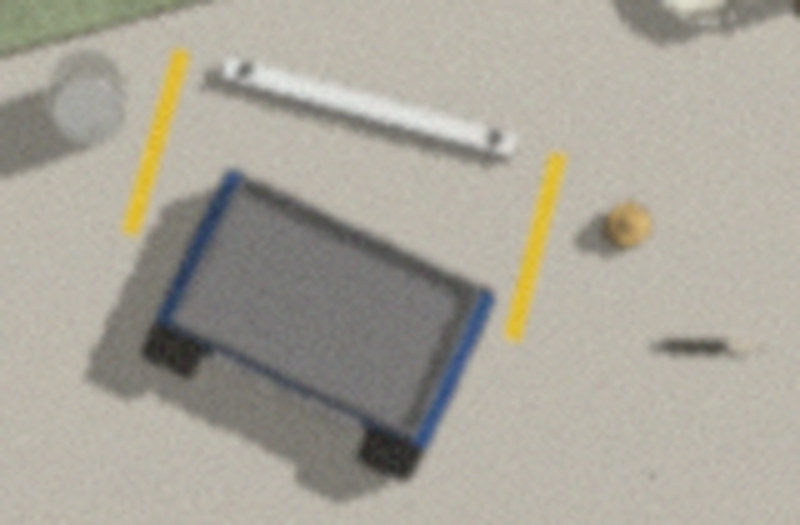

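The crop shows the bar clearly, with corners near (224,60) and (515,150). The tray corners are near (232,172), (492,292), (425,445) and (165,322). I'll fit these from masks and also check the magnet and clip.

Run:
```python
from h import *
im=cv2.imread('pics/top1.png');sc=cv2.imread('pics/scene1.png')
C=lambda p:np.array(p)/5.+[235,160]-.4
def ang(a,b): d=b-a;return np.degrees(np.arctan2(d[1],d[0])).round(1)
t=plane('top',C([(232,172),(492,292),(425,445),(165,322)]),.063)[:,:2]
print('case corners',t.round(3),'ctr',t.mean(0).round(4),'fwd',ang(t[2],t[1]),ang(t[3],t[0]),'left',ang(t[1],t[0]),ang(t[2],t[3]))
def rects(n,im,lo,hi,z,roi,amin=8):
    h=cv2.cvtColor(im,cv2.COLOR_BGR2HSV);m=cv2.inRange(h,lo,hi);k=np.zeros_like(m);x0,y0,x1,y1=roi;k[y0:y1,x0:x1]=m[y0:y1,x0:x1]
    for c in cv2.findContours(k,0,1)[0]:
        if cv2.contourArea(c)<amin: continue
        P=plane(n,c[:,0,:],z)[:,:2].astype(np.float32);r=cv2.minAreaRect(P*1000);print(n,lo,np.round(r[0],1),np.round(r[1],1),round(r[2],1))
rects('top',im,(0,0,134),(180,80,255),.018,(270,165,345,200))
print('mag');rects('top',im,(0,90,40),(10,255,255),.008,(170,210,215,240));rects('top',im,(40,60,30),(90,255,255),.008,(170,210,215,240))
for lo,hi in [((0,90,40),(10,255,255)),((165,90,40),(180,255,255)),((40,60,30),(90,255,255))]: rects('scene',sc,lo,hi,.008,(170,200,212,217))
print('clip');rects('top',im,(0,0,0),(180,255,75),.006,(362,222,392,236));rects('scene',sc,(0,0,0),(180,255,75),.006,(380,268,425,290))
a=cv2.resize(sc[195:275,250:380],None,fx=6,fy=6,interpolation=cv2.INTER_CUBIC);cv2.imwrite('pics/crop2.png',a)
```

```text
case corners [[ 0.58  -0.105]
 [ 0.501 -0.266]
 [ 0.406 -0.22 ]
 [ 0.486 -0.061]] ctr [ 0.4934 -0.1627] fwd -25.9 -25.0 left 63.7 63.4
top (0, 0, 134) [ 634.5 -198.6] [155.5  14.2] 73.4
mag
top (0, 90, 40) [485.7 202.1] [13.5 39.3] 17.6
top (40, 60, 30) [498.8 163.8] [11.9 35.5] 19.8
scene (0, 90, 40) [483.8 201.9] [25.5 37.9] 27.5
scene (40, 60, 30) [497.6 164.2] [22.  41.5] 16.3
clip
top (0, 0, 0) [ 469.9 -406.5] [36.1  6.6] 88.9
scene (0, 0, 0) [ 472.1 -404.6] [37.3  9.9] 87.9
```

View pics/crop2.png

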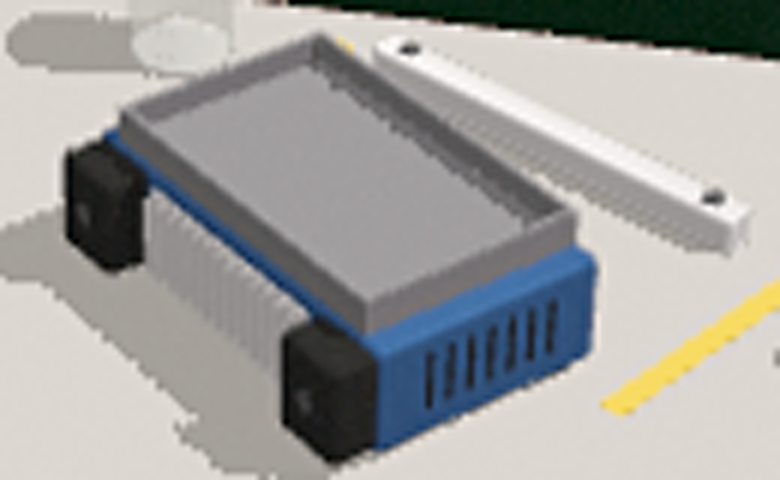

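The scene crop shows the tray rim corners at about (120,108), (322,35), (578,212) and (368,303). I'll use them as a second measure at z = 0.071.

Run:
```python
from h import *
C=lambda p:(np.array(p)+.5)/6.+[250,195]-.5
ang=lambda a,b:np.degrees(np.arctan2(*(b-a)[::-1])).round(1)
t=plane('scene',C([(322,35),(578,212),(368,303),(120,108)]),.071)[:,:2]
print(t.round(3),t.mean(0).round(4),'fwd',ang(t[2],t[1]),ang(t[3],t[0]),'left',ang(t[1],t[0]),ang(t[2],t[3]),[np.linalg.norm(t[i]-t[i-1]).round(3) for i in range(4)])
b=plane('scene',C([(380,40),(748,210)]),.018);print('bar',b.round(3))
# bumper rear face bottoms
b=plane('scene',C([(68,240),(112,270),(285,430),(335,463)]),.007);print('bumper',b.round(3),ang(b[3,:2],b[0,:2]))
c=t.mean(0)
for y in(-25.,-22.5):
  a=np.radians(y);f=np.array([np.cos(a),np.sin(a)]);l=np.array([-f[1],f[0]])
  print(y,'BL',(c-.075*f+.076*l).round(4),'BR',(c-.075*f-.076*l).round(4))
```

```text
[[ 0.578 -0.112]
 [ 0.506 -0.258]
 [ 0.414 -0.212]
 [ 0.488 -0.064]] [ 0.4965 -0.1617] fwd -26.7 -28.1 left 63.7 63.2 [np.float64(0.102), np.float64(0.163), np.float64(0.103), np.float64(0.166)]
bar [[ 0.665 -0.099  0.018]
 [ 0.613 -0.294  0.018]]
bumper [[ 0.475 -0.045  0.007]
 [ 0.465 -0.072  0.007]
 [ 0.404 -0.183  0.007]
 [ 0.395 -0.209  0.007]] 63.8
-25.0 BL [ 0.4606 -0.0611] BR [ 0.3964 -0.1989]
-22.5 BL [ 0.4562 -0.0628] BR [ 0.3981 -0.2032]
```

```bash
R='x'; python3 -m inch '[{"claw":-1,"travel":[0.44,-0.98,0],"turn":-0.05},{"claw":-1,"travel":[0.44,-0.98,0],"turn":-0.05},{"claw":-1,"travel":[0.44,-0.98,0],"turn":-0.05},{"claw":-1,"travel":[0.44,-0.98,0],"turn":-0.05},{"claw":-1,"travel":[0.44,-0.98,0],"turn":-0.05}]'
python3 -m inch '[{"claw":-1,"travel":[0.44,-0.98,0],"turn":0},{"claw":-1,"travel":[0.44,-0.98,0],"turn":0},{"claw":-1,"travel":[0.44,-0.98,0],"turn":0},{"claw":-1,"travel":[0.44,-0.98,0],"turn":0},{"claw":-1,"travel":[0.44,-0.98,0],"turn":0}]'
python3 -m inch '[{"claw":-1,"travel":[0.44,-1,0],"turn":0},{"claw":-1,"travel":[0.44,-1,0],"turn":0},{"claw":-1,"travel":[0.44,-1,0],"turn":0},{"claw":-1,"travel":[0.44,-1,0],"turn":0},{"claw":-1,"travel":[0.44,-1,0],"turn":0}]'
```

```text
clock: 0.6
position: [0.2527, 0.3509, 0.2499]
ee_rot: [0.0, 0.223, 0.975, -0.002]
contact_force: [0.0, 1.1, 0.5]
width: 0.0123
gripper_force: 0.0
clock: 1.1
position: [0.3415, 0.1552, 0.2502]
ee_rot: [0.001, 0.224, 0.975, -0.001]
contact_force: [-0.2, 1.0, 1.2]
width: -0.0001
gripper_force: 0.0
clock: 1.6
position: [0.4299, -0.045, 0.2501]
ee_rot: [0.001, 0.223, 0.975, -0.001]
contact_force: [-0.4, 1.1, -0.5]
width: 0.0001
gripper_force: 0.0
```

```bash
cat >> h.py <<'E'
from scipy.spatial.transform import Rotation as Ro
def wplane(s,uv,z):
    p=imaging.camera_params('wrist');K=np.array(p['camera_matrix']);T=np.array(p['T_tool_cam'])
    q=np.array(s['ee_rot']);R=Ro.from_quat(q[[1,2,3,0]]).as_matrix()
    d=(np.atleast_2d(np.array(uv,float))-K[:2,2])/K[0,0];r=np.linalg.norm(d,axis=1)+1e-9
    v=np.c_[d*(np.sin(r)/r)[:,None],np.cos(r)]@(R@T[:3,:3]).T
    o=R@T[:3,3]+np.array(s['position']);return o+v*((z-o[2])/v[:,2])[:,None]
def save(f,s):
    json.dump({k:np.array(s[k]).tolist() for k in('position','ee_rot')},open('pics/'+f,'w'))
E
python3 - <<'E'
from h import *
s,im=grab('wrist','w1.png');save('w1.json',s);print(s['position'])
E
```

```text
[ 0.4299228  -0.0450345   0.25007897]
```

View pics/w1.png

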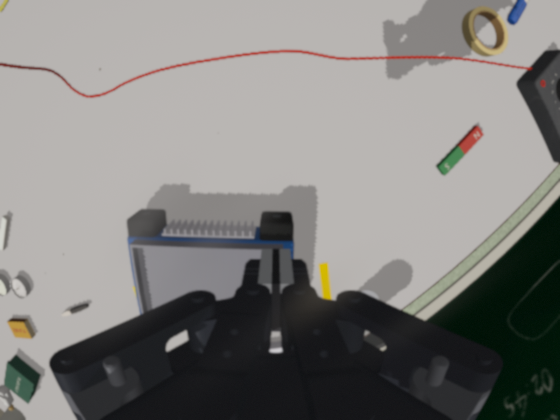

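The wrist view shows the two bumpers with their rear bottom edges at about (262–293, 212) and (131–166, 211). The heat sink lies between them, and the magnet is at (460,150).

Run:
```python
from h import *
s=json.load(open('pics/w1.json'))
for z in(.007,.053):print(z,wplane(s,[(261,212),(292,213),(137,212),(166,210)],z).round(4)[:,:2].tolist())
im=cv2.imread('pics/w1.png');h=cv2.cvtColor(im,cv2.COLOR_BGR2HSV)
for lo,hi in [((0,120,60),(10,255,255)),((45,80,40),(90,255,255))]:
  m=cv2.inRange(h,lo,hi);m[:110]=0;m[190:]=0;m[:,:420]=0;m[:,500:]=0
  c=max(cv2.findContours(m,0,1)[0],key=cv2.contourArea);P=wplane(s,c[:,0,:],.008)[:,:2];r=cv2.minAreaRect((P*1000).astype(np.float32));print(r)
```

```text
0.007 [[0.4569, -0.077], [0.4739, -0.0447], [0.389, -0.2179], [0.404, -0.1808]]
0.053 [[0.4456, -0.0691], [0.4605, -0.0409], [0.3863, -0.1923], [0.3994, -0.1599]]
((485.0416564941406, 202.3872833251953), (16.073741912841797, 39.27394485473633), 20.30031394958496)
((498.31903076171875, 164.0931854248047), (15.336886405944824, 39.37165069580078), 20.416629791259766)
```

```bash
python3 -m inch '[{"claw":-1,"travel":[0,0,-0.25],"turn":0},{"claw":-1,"travel":[0,0,-0.5],"turn":0},{"claw":-1,"travel":[0,0,-0.75],"turn":0},{"claw":-1,"travel":[0,0,-0.95],"turn":0},{"claw":-1,"travel":[0,0,-1],"turn":0}]'
python3 -m inch '[{"claw":-1,"travel":[0,0,-0.04],"turn":0},{"claw":-1,"travel":[0,0,-0.065],"turn":0},{"claw":-1,"travel":[0.05,-0.025,-0.065],"turn":0},{"claw":-1,"travel":[0.09,-0.045,-0.065],"turn":0},{"claw":-1,"travel":[0.11,-0.055,-0.065],"turn":0}]'
python3 -m inch '[{"claw":-1,"travel":[0.018,-0.009,0],"turn":0},{"claw":-1,"travel":[0.036,-0.018,0],"turn":0},{"claw":-1,"travel":[0.054,-0.027,0],"turn":0},{"claw":-1,"travel":[0.062,-0.031,0],"turn":0}]'
```

```text
clock: 2.15
position: [0.4245, -0.0395, 0.0469]
ee_rot: [-0.005, 0.221, 0.975, 0.0]
contact_force: [-0.4, 0.8, 0.2]
width: 0.0001
gripper_force: 0.0
clock: 2.65
position: [0.4533, -0.053, 0.0387]
ee_rot: [0.002, 0.222, 0.975, -0.0]
contact_force: [-0.5, -0.5, 0.2]
width: -0.0001
gripper_force: 0.0
clock: 3.05
position: [0.4604, -0.0569, 0.0371]
ee_rot: [-0.003, 0.222, 0.975, 0.001]
contact_force: [-3.5, 4.5, 3.6]
width: -0.0
gripper_force: 2.9
```

```bash
python3 -m inch '[{"claw":-1,"travel":[0.02,-0.01,0],"turn":0},{"claw":-1,"travel":[0.02,-0.01,0],"turn":0}]'
python3 - <<'E'
from h import *
s,im=grab('wrist','w2.png');save('w2.json',s);print(s['position'],s['contact_force'])
E
```

```text
clock: 3.25
position: [0.4653, -0.0593, 0.0371]
ee_rot: [-0.002, 0.222, 0.975, 0.001]
contact_force: [-2.0, 3.1, -0.3]
width: -0.0001
gripper_force: 2.0
[ 0.4652857  -0.05928858  0.03708463] [-2.0184257   3.10111849 -0.32078975]
```

View pics/w2.png

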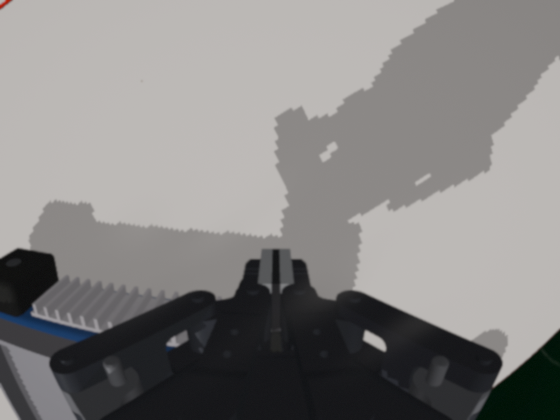

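```bash
python3 -m inch '[{"claw":-1,"travel":[-0.15,0.07,0],"turn":0},{"claw":-1,"travel":[-0.3,-0.15,0],"turn":0},{"claw":-1,"travel":[-0.45,-0.38,0],"turn":0},{"claw":-1,"travel":[-0.55,-0.6,0],"turn":0},{"claw":-1,"travel":[-0.55,-0.6,0],"turn":0}]'
python3 - <<'E'
from h import *
s,im=grab('wrist','w3.png');save('w3.json',s);print(s['position'],s['contact_force'])
s,im=grab('top','top3.png')
E
```

```text
clock: 3.8
position: [0.3563, -0.1851, 0.0379]
ee_rot: [0.002, 0.224, 0.975, -0.002]
contact_force: [-0.1, 0.2, 0.0]
width: -0.0002
gripper_force: 0.0
[ 0.35627263 -0.18508648  0.03794461] [-0.07368991  0.18913404  0.04229173]
```

View pics/w3.png

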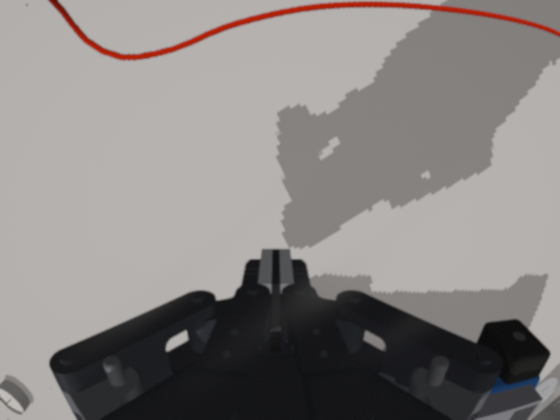

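The wrist view from here shows only the left bumper, at about (515,350). I'll track pose numerically instead, using the blue side strips in the fixed cameras, calibrated on the first images.

```bash
cat >> h.py <<'E'
def blue(im):
    h=cv2.cvtColor(im,cv2.COLOR_BGR2HSV);m=cv2.inRange(h,(102,85,30),(130,255,255));return m
def strips(im,n='top',roi=(240,150,390,280),z=.055,amin=10):
    m=blue(im);k=np.zeros_like(m);x0,y0,x1,y1=roi;k[y0:y1,x0:x1]=m[y0:y1,x0:x1]
    N,L,S,Cc=cv2.connectedComponentsWithStats(k);out=[]
    for i in range(1,N):
        if S[i,4]<amin: continue
        v,u=np.nonzero(L==i);P=plane(n,np.c_[u,v],z)[:,:2];r=cv2.minAreaRect((P*1000).astype(np.float32))
        d=np.linalg.svd(P-P.mean(0))[2][0];d=d*np.sign(d[0]);out.append((S[i,4],(P.mean(0)*1000).round(1).tolist(),np.round(r[1],1).tolist(),np.degrees(np.arctan2(d[1],d[0])).round(1)))
    return sorted(out,key=lambda a:-a[0])[:4]
E
python3 - <<'E'
from h import *
for f in('top1','top3'):
    print(f);[print(*a) for a in strips(cv2.imread(f'pics/{f}.png'))]
s,im=grab('scene','scene3.png')
for f in('scene1','scene3'):
    print(f);[print(*a) for a in strips(cv2.imread(f'pics/{f}.png'),'scene',(250,190,390,290))]
E
```

```text
top1
75 [453.2, -240.3] [7.4, 102.0] -27.0
64 [533.5, -81.9] [6.3, 102.7] -26.8
top3
64 [542.4, -90.0] [6.4, 103.1] -30.3
57 [466.7, -251.3] [7.0, 78.2] -29.6
scene1
813 [433.3, -232.5] [230.2, 131.3] 79.2
scene3
725 [432.2, -253.3] [101.8, 116.8] -20.1
```

```bash
python3 -m inch '[{"claw":-1,"travel":[0.05,-0.01,0],"turn":0},{"claw":-1,"travel":[0.1,-0.03,0],"turn":0},{"claw":-1,"travel":[0.13,-0.045,0],"turn":0},{"claw":-1,"travel":[0.16,-0.06,0],"turn":0}]'
python3 -m inch '[{"claw":-1,"travel":[0.03,-0.013,0],"turn":0},{"claw":-1,"travel":[0.06,-0.026,0],"turn":0},{"claw":-1,"travel":[0.09,-0.039,0],"turn":0},{"claw":-1,"travel":[0.12,-0.052,0],"turn":0},{"claw":-1,"travel":[0.14,-0.06,0],"turn":0}]'
python3 - <<'E'
from h import *
s,im=grab('top','top4.png');s=get_state();print(s['position'],s['contact_force']);[print(*a) for a in strips(im[:,:,::-1].copy())]
E
```

```text
clock: 4.35
position: [0.3899, -0.1917, 0.0373]
ee_rot: [-0.0, 0.22, 0.975, 0.0]
contact_force: [-5.2, -0.2, 3.5]
width: 0.0
gripper_force: 2.6
clock: 4.85
position: [0.4153, -0.2032, 0.0366]
ee_rot: [-0.002, 0.221, 0.975, 0.001]
contact_force: [-4.8, 0.8, -1.1]
width: 0.0003
gripper_force: 2.0
[ 0.41658258 -0.20379352  0.03677354] [-1.83702751 -0.3318272  -1.6670334 ]
63 [557.1, -88.1] [7.0, 100.7] -24.1
17 [523.2, -267.1] [6.4, 23.3] -22.2
```

```bash
python3 -m inch '[{"claw":-1,"travel":[-0.12,0.05,0],"turn":0},{"claw":-1,"travel":[-0.08,0.25,0],"turn":0},{"claw":-1,"travel":[0.03,0.48,0],"turn":0},{"claw":-1,"travel":[0.12,0.66,0],"turn":0},{"claw":-1,"travel":[0.175,0.74,0],"turn":0}]'
python3 -m inch '[{"claw":-1,"travel":[0,0,0],"turn":0.02},{"claw":-1,"travel":[0.04,-0.016,0],"turn":0.02},{"claw":-1,"travel":[0.08,-0.03,0],"turn":0.02},{"claw":-1,"travel":[0.12,-0.05,0],"turn":0.02},{"claw":-1,"travel":[0.14,-0.055,0],"turn":0.02}]'
python3 -m inch '[{"claw":-1,"travel":[0.03,-0.012,0],"turn":0},{"claw":-1,"travel":[0.055,-0.022,0],"turn":0},{"claw":-1,"travel":[0.07,-0.028,0],"turn":0},{"claw":-1,"travel":[0.07,-0.028,0],"turn":0}]'
python3 - <<'E'
from h import *
s,im=grab('top','top5.png');s=get_state();print(s['position'],s['contact_force']);[print(*a) for a in strips(im[:,:,::-1].copy())]
E
```

```text
clock: 5.4
position: [0.4538, -0.0536, 0.0377]
ee_rot: [0.002, 0.221, 0.975, 0.001]
contact_force: [-0.3, -0.8, 0.3]
width: -0.0001
gripper_force: 0.0
clock: 5.9
position: [0.4788, -0.0674, 0.0371]
ee_rot: [-0.002, 0.192, 0.981, 0.0]
contact_force: [-5.9, 3.1, 4.2]
width: -0.0003
gripper_force: 3.3
clock: 6.3
position: [0.4932, -0.0728, 0.0368]
ee_rot: [-0.001, 0.191, 0.982, 0.0]
contact_force: [-2.2, 1.9, -1.7]
width: -0.0002
gripper_force: 1.4
[ 0.49323647 -0.0728273   0.03685345] [-2.20138477  1.94678111 -1.44028817]
76 [491.3, -257.0] [7.0, 103.0] -27.7
13 [611.2, -119.6] [4.3, 23.3] -28.1
```

```bash
python3 -m inch '[{"claw":-1,"travel":[-0.14,0.06,0],"turn":0},{"claw":-1,"travel":[-0.25,-0.14,0],"turn":0},{"claw":-1,"travel":[-0.36,-0.36,0],"turn":0},{"claw":-1,"travel":[-0.45,-0.56,0],"turn":0},{"claw":-1,"travel":[-0.465,-0.625,0],"turn":0}]'
python3 -m inch '[{"claw":-1,"travel":[0,0,0],"turn":0},{"claw":-1,"travel":[0.04,-0.015,0],"turn":0},{"claw":-1,"travel":[0.08,-0.03,0],"turn":0},{"claw":-1,"travel":[0.12,-0.045,0],"turn":0},{"claw":-1,"travel":[0.15,-0.055,0],"turn":0}]'
python3 -m inch '[{"claw":-1,"travel":[0.03,-0.01,0],"turn":0},{"claw":-1,"travel":[0.06,-0.02,0],"turn":0},{"claw":-1,"travel":[0.085,-0.03,0],"turn":0},{"claw":-1,"travel":[0.1,-0.036,0],"turn":0},{"claw":-1,"travel":[0.1,-0.036,0],"turn":0}]'
python3 - <<'E'
from h import *
s,im=grab('top','top6.png');s=get_state();print(s['position'],s['contact_force']);[print(*a) for a in strips(im[:,:,::-1].copy())]
E
```

```text
clock: 6.85
position: [0.4006, -0.2019, 0.0379]
ee_rot: [0.002, 0.192, 0.981, -0.001]
contact_force: [1.0, 0.8, 0.7]
width: -0.0
gripper_force: 0.0
clock: 7.35
position: [0.4299, -0.2073, 0.0369]
ee_rot: [-0.002, 0.19, 0.982, 0.001]
contact_force: [-6.1, 0.7, 2.2]
width: -0.0002
gripper_force: 2.9
clock: 7.85
position: [0.4507, -0.2152, 0.0368]
ee_rot: [-0.001, 0.19, 0.982, 0.0]
contact_force: [-2.6, 0.2, -1.0]
width: -0.0001
gripper_force: 1.2
[ 0.45075002 -0.21515224  0.03683529] [-1.59496682  0.58365674 -2.65776627]
66 [586.8, -95.6] [7.2, 101.4] -21.5
```

```bash
python3 -m inch '[{"claw":-1,"travel":[-0.12,0.05,0],"turn":0},{"claw":-1,"travel":[-0.08,0.25,0],"turn":0},{"claw":-1,"travel":[0.02,0.48,0],"turn":0},{"claw":-1,"travel":[0.11,0.66,0],"turn":0},{"claw":-1,"travel":[0.155,0.735,0],"turn":0}]'
python3 -m inch '[{"claw":-1,"travel":[0,0,0],"turn":0.02},{"claw":-1,"travel":[0.04,-0.014,0],"turn":0.02},{"claw":-1,"travel":[0.08,-0.027,0],"turn":0.02},{"claw":-1,"travel":[0.11,-0.038,0],"turn":0.02},{"claw":-1,"travel":[0.13,-0.045,0],"turn":0.02}]'
python3 -m inch '[{"claw":-1,"travel":[0.02,-0.007,0],"turn":0},{"claw":-1,"travel":[0.035,-0.012,0],"turn":0},{"claw":-1,"travel":[0.045,-0.015,0],"turn":0},{"claw":-1,"travel":[0.045,-0.015,0],"turn":0}]'
python3 - <<'E'
from h import *
s,im=grab('top','top7.png');s=get_state();print(s['position'],s['contact_force']);[print(*a) for a in strips(im[:,:,::-1].copy())]
E
```

```text
clock: 8.4
position: [0.4844, -0.0662, 0.0379]
ee_rot: [0.002, 0.19, 0.982, 0.001]
contact_force: [0.1, -0.1, -0.7]
width: -0.0002
gripper_force: 0.0
clock: 8.9
position: [0.5061, -0.0777, 0.037]
ee_rot: [-0.003, 0.161, 0.987, 0.001]
contact_force: [-6.4, 2.9, 5.8]
width: -0.0004
gripper_force: 3.5
clock: 9.3
position: [0.5124, -0.0796, 0.0366]
ee_rot: [-0.005, 0.161, 0.987, 0.001]
contact_force: [-7.1, 4.8, 5.4]
width: -0.0002
gripper_force: 4.3
[ 0.51243239 -0.07965779  0.03663425] [-8.1790777   4.17523073  6.2153245 ]
72 [523.0, -262.8] [7.0, 104.1] -23.5
```

```bash
python3 -m inch '[{"claw":-1,"travel":[-0.15,0.05,0],"turn":0},{"claw":-1,"travel":[-0.26,-0.15,0],"turn":0},{"claw":-1,"travel":[-0.36,-0.37,0],"turn":0},{"claw":-1,"travel":[-0.43,-0.58,0],"turn":0},{"claw":-1,"travel":[-0.44,-0.65,0],"turn":0}]'
python3 -m inch '[{"claw":-1,"travel":[0,0,0],"turn":0},{"claw":-1,"travel":[0.04,-0.014,0],"turn":0},{"claw":-1,"travel":[0.08,-0.028,0],"turn":0},{"claw":-1,"travel":[0.12,-0.042,0],"turn":0},{"claw":-1,"travel":[0.15,-0.05,0],"turn":0}]'
python3 -m inch '[{"claw":-1,"travel":[0.02,-0.005,0],"turn":0},{"claw":-1,"travel":[0.035,-0.01,0],"turn":0},{"claw":-1,"travel":[0.05,-0.014,0],"turn":0},{"claw":-1,"travel":[0.06,-0.016,0],"turn":0},{"claw":-1,"travel":[0.06,-0.016,0],"turn":0}]'
python3 - <<'E'
from h import *
s,im=grab('top','top8.png');s=get_state();print(s['position'],s['contact_force']);[print(*a) for a in strips(im[:,:,::-1].copy())]
E
```

```text
clock: 9.85
position: [0.4282, -0.215, 0.0376]
ee_rot: [0.001, 0.162, 0.987, -0.001]
contact_force: [1.4, -0.7, 0.9]
width: -0.0002
gripper_force: 0.0
clock: 10.35
position: [0.4572, -0.2196, 0.0368]
ee_rot: [-0.003, 0.158, 0.987, 0.0]
contact_force: [-7.4, -0.8, 2.9]
width: 0.0001
gripper_force: 3.5
clock: 10.85
position: [0.4693, -0.223, 0.0365]
ee_rot: [-0.003, 0.159, 0.987, 0.0]
contact_force: [-6.1, -2.3, 0.6]
width: 0.0
gripper_force: 2.1
[ 0.46929233 -0.22296001  0.03653274] [-4.72612292 -1.8300599  -0.5822029 ]
67 [596.1, -95.1] [6.5, 105.6] -17.5
```

```bash
python3 -m inch '[{"claw":-1,"travel":[0.015,-0.004,0],"turn":0},{"claw":-1,"travel":[0.025,-0.007,0],"turn":0},{"claw":-1,"travel":[0.025,-0.007,0],"turn":0}]'
python3 -m inch '[{"claw":-1,"travel":[0.01,-0.003,0],"turn":0},{"claw":-1,"travel":[0.02,-0.006,0],"turn":0},{"claw":-1,"travel":[0.02,-0.006,0],"turn":0}]'
python3 - <<'E'
from h import *
s,im=grab('top','top9.png');s=get_state();print(s['position'],s['contact_force']);[print(*a) for a in strips(im[:,:,::-1].copy())]
E
```

```text
clock: 11.2
position: [0.4709, -0.2233, 0.0364]
ee_rot: [-0.006, 0.158, 0.987, 0.001]
contact_force: [-10.7, -1.1, 6.5]
width: -0.0
gripper_force: 5.6
clock: 11.5
position: [0.4709, -0.2232, 0.0363]
ee_rot: [-0.01, 0.158, 0.987, 0.002]
contact_force: [-20.2, -1.6, 13.1]
width: 0.0002
gripper_force: 9.7
[ 0.47094818 -0.22317764  0.03628916] [-20.14578419  -0.81664781  11.76195648]
63 [596.3, -94.7] [6.9, 102.5] -16.9
```

```bash
python3 -m inch '[{"claw":-1,"travel":[-0.16,0.045,0],"turn":0},{"claw":-1,"travel":[-0.13,0.25,0],"turn":0},{"claw":-1,"travel":[-0.06,0.48,0],"turn":0},{"claw":-1,"travel":[0.02,0.7,0],"turn":0},{"claw":-1,"travel":[0.055,0.785,0],"turn":0}]'
python3 -m inch '[{"claw":-1,"travel":[0,0,0],"turn":0},{"claw":-1,"travel":[0.04,-0.012,0],"turn":0},{"claw":-1,"travel":[0.08,-0.024,0],"turn":0},{"claw":-1,"travel":[0.115,-0.034,0],"turn":0},{"claw":-1,"travel":[0.115,-0.034,0],"turn":0}]'
python3 -m inch '[{"claw":-1,"travel":[0.015,-0.004,0],"turn":0},{"claw":-1,"travel":[0.025,-0.007,0],"turn":0},{"claw":-1,"travel":[0.025,-0.007,0],"turn":0}]'
```

```text
clock: 12.05
position: [0.4922, -0.0657, 0.0375]
ee_rot: [0.0, 0.158, 0.987, 0.001]
contact_force: [0.3, -0.3, -0.3]
width: 0.0004
gripper_force: 0.0
clock: 12.55
position: [0.5144, -0.0777, 0.0371]
ee_rot: [-0.0, 0.161, 0.987, 0.0]
contact_force: [-0.5, 0.7, 0.6]
width: 0.0003
gripper_force: 0.0
clock: 12.85
position: [0.5146, -0.0775, 0.0368]
ee_rot: [-0.004, 0.16, 0.987, 0.0]
contact_force: [-8.0, 1.6, 5.0]
width: 0.0
gripper_force: 3.8
```

```bash
python3 -m inch '[{"claw":-1,"travel":[-0.15,0.045,0],"turn":0},{"claw":-1,"travel":[-0.15,0.045,0.25],"turn":-0.03},{"claw":0,"travel":[-0.15,0.045,0.5],"turn":-0.07},{"claw":0,"travel":[-0.15,0.28,0.6],"turn":-0.11},{"claw":0,"travel":[-0.15,0.52,0.6],"turn":-0.15}]'
python3 -m inch '[{"claw":0,"travel":[0,0.24,0],"turn":-0.045},{"claw":0,"travel":[0.01,0.48,0],"turn":-0.09},{"claw":0,"travel":[0.015,0.7,0],"turn":-0.135},{"claw":0,"travel":[0.015,0.788,0],"turn":-0.141},{"claw":0,"travel":[0.015,0.788,0],"turn":-0.141}]'
python3 - <<'E'
from h import *
s,im=grab('top','top10.png');print([*map(lambda a:a,strips(im[:,:,::-1].copy()))])
s,im=grab('wrist','w10.png');save('w10.json',s);s=get_state();print(s['clock'],s['position'],s['ee_rot'],s['width'],s['qpos'])
h=cv2.cvtColor(im[:,:,::-1].copy(),cv2.COLOR_BGR2HSV)
for lo,hi in [((0,120,60),(10,255,255)),((45,80,40),(90,255,255))]:
  m=cv2.inRange(h,lo,hi)
  for c in cv2.findContours(m,0,1)[0]:
    if cv2.contourArea(c)<60: continue
    P=wplane(s,c[:,0,:],.009)[:,:2];r=cv2.minAreaRect((P*1000).astype(np.float32));print(lo,cv2.boundingRect(c),r)
E
```

```text
clock: 13.35
position: [0.4923, 0.0239, 0.1615]
ee_rot: [0.005, 0.389, 0.921, 0.002]
contact_force: [1.4, 1.0, 0.2]
width: 0.0419
gripper_force: 0.0
clock: 13.85
position: [0.4923, 0.1851, 0.1574]
ee_rot: [0.0, 0.577, 0.817, 0.001]
contact_force: [-0.5, -0.5, -0.0]
width: 0.0427
gripper_force: 0.0
[(np.int32(70), [544.6, -264.2], [6.8, 103.5], np.float64(-17.0)), (np.int32(65), [595.2, -94.4], [9.3, 103.8], np.float64(-16.4))]
13.95 [0.49193675 0.18220978 0.15721426] [ 3.70088614e-04  5.77112335e-01  8.16664678e-01 -1.39064610e-04] 0.04287395260921012 [ 2.22533462e-01  2.71911076e-01  1.75769368e+00 -8.21184357e-04
  1.11169942e+00 -1.17522302e-01]
(0, 120, 60) (269, 154, 17, 47) ((485.9395446777344, 201.89520263671875), (13.57459831237793, 39.80072784423828), 19.27081298828125)
(0, 120, 60) (283, 6, 13, 12) ((447.7041015625, 339.6272277832031), (10.03675365447998, 10.285295486450195), 20.36311149597168)
(0, 120, 60) (51, 0, 225, 309) ((359.39495849609375, 154.70579528808594), (409.7145080566406, 11.841202735900879), 67.77098846435547)
(45, 80, 40) (269, 202, 16, 41) ((498.9266357421875, 163.8023223876953), (13.396583557128906, 37.138824462890625), 19.956336975097656)
```

```bash
python3 -m inch '[{"claw":0,"travel":[0,0.003,-0.22],"turn":0},{"claw":0,"travel":[0,0.003,-0.45],"turn":0},{"claw":0,"travel":[0,0.003,-0.6],"turn":0},{"claw":0,"travel":[0,0.003,-0.67],"turn":0},{"claw":0,"travel":[0,0.003,-0.68],"turn":0}]'
python3 -m inch '[{"claw":-1,"travel":[0,0,0],"turn":0},{"claw":-1,"travel":[0,0,0],"turn":0},{"claw":-1,"travel":[0,0,0],"turn":0},{"claw":-1,"travel":[0,0,0],"turn":0}]' 40
```

```text
clock: 14.45
position: [0.4905, 0.1809, 0.0193]
ee_rot: [-0.001, 0.579, 0.816, -0.002]
contact_force: [0.1, 0.9, -0.4]
width: 0.0429
gripper_force: 0.0
clock: 14.85
position: [0.4928, 0.1829, 0.0226]
ee_rot: [0.001, 0.578, 0.816, 0.001]
contact_force: [0.3, -1.7, 3.6]
width: 0.0138
gripper_force: 41.3
```

```bash
python3 -m inch '[{"claw":-1,"travel":[0,0,0.2],"turn":0},{"claw":-1,"travel":[0,0,0.45],"turn":0.03},{"claw":-1,"travel":[0.06,-0.2,0.6],"turn":0.07},{"claw":-1,"travel":[0.12,-0.4,0.69],"turn":0.11},{"claw":-1,"travel":[0.18,-0.64,0.69],"turn":0.15}]'
python3 -m inch '[{"claw":-1,"travel":[0.06,-0.22,0],"turn":0.04},{"claw":-1,"travel":[0.12,-0.44,0],"turn":0.08},{"claw":-1,"travel":[0.18,-0.66,0],"turn":0.12},{"claw":-1,"travel":[0.25,-0.88,0],"turn":0.15},{"claw":-1,"travel":[0.28,-1,0],"turn":0.15}]'
python3 -m inch '[{"claw":-1,"travel":[0,0,0],"turn":0},{"claw":-1,"travel":[0,0,0],"turn":0}]'
python3 - <<'E'
from h import *
s,im=grab('wrist','w11.png');save('w11.json',s);print(s['position'],s['ee_rot'],s['width'])
E
```

```text
clock: 15.35
position: [0.5303, 0.0547, 0.1634]
ee_rot: [0.004, 0.368, 0.93, 0.002]
contact_force: [1.1, 0.3, -0.5]
width: 0.0137
gripper_force: 40.8
clock: 15.85
position: [0.5849, -0.1487, 0.1597]
ee_rot: [0.001, 0.145, 0.989, -0.001]
contact_force: [-0.3, 1.3, -0.8]
width: 0.0139
gripper_force: 40.8
clock: 16.05
position: [0.5834, -0.1451, 0.1592]
ee_rot: [-0.0, 0.145, 0.989, 0.0]
contact_force: [-0.2, -0.2, -0.1]
width: 0.0139
gripper_force: 40.8
[ 0.58338738 -0.14506404  0.15921108] [-3.86283298e-04  1.44950277e-01  9.89438757e-01  4.61746489e-04] 0.013881265869442811
```

View pics/w11.png

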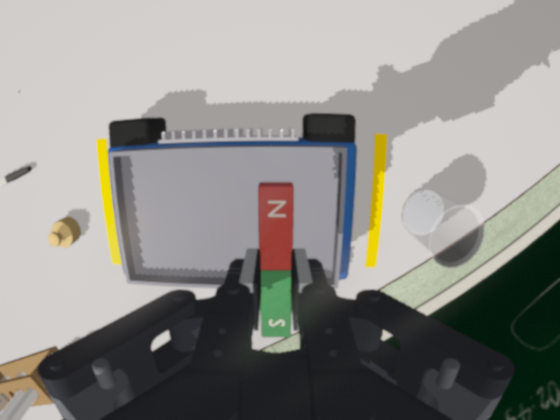

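The wrist view shows the magnet held straight over the tray's left half. The rim's outer corners are at about (350,148), (113,150) and (128,284). I'll check the tray centre from these.

Run:
```python
from h import *
s=json.load(open('pics/w11.json'))
p=wplane(s,[(348,148),(113,150),(128,284)],.071)[:,:2];print(p.round(4),np.linalg.norm(p[0]-p[1]),np.linalg.norm(p[2]-p[1]),(p[0]+p[2])/2)
d=p[0]-p[1];print(np.degrees(np.arctan2(d[1],d[0])))
q=wplane(s,[(276,183)],.152);print(q)
```

```text
[[ 0.5478 -0.0839]
 [ 0.4995 -0.2396]
 [ 0.5999 -0.2725]] 0.16299479202289777 0.10568573759701692 [ 0.57384837 -0.17816515]
72.78170069693617
[[ 0.54161523 -0.1319711   0.152     ]]
```

```bash
python3 -m inch '[{"claw":-1,"travel":[0.015,-0.005,-0.12],"turn":0},{"claw":-1,"travel":[0.015,-0.005,-0.24],"turn":0},{"claw":-1,"travel":[0.015,-0.005,-0.32],"turn":0},{"claw":-1,"travel":[0.015,-0.005,-0.37],"turn":0},{"claw":-1,"travel":[0.015,-0.005,-0.38],"turn":0}]'
python3 -m inch '[{"claw":-1,"travel":[0,0,-0.005],"turn":0},{"claw":-1,"travel":[0,0,-0.005],"turn":0}]'
```

```text
clock: 16.6
position: [0.5859, -0.1445, 0.0824]
ee_rot: [-0.001, 0.144, 0.99, 0.0]
contact_force: [0.1, 0.3, -0.3]
width: 0.0144
gripper_force: 40.8
clock: 16.8
position: [0.5874, -0.1459, 0.0832]
ee_rot: [0.001, 0.144, 0.99, -0.0]
contact_force: [-0.0, -0.1, 0.4]
width: 0.0142
gripper_force: 40.8
```

```bash
python3 -m inch '[{"claw":-1,"travel":[0,0,-0.01],"turn":0},{"claw":-1,"travel":[0,0,-0.01],"turn":0},{"claw":-1,"travel":[0,0,-0.01],"turn":0}]'
python3 -m inch '[{"claw":-0.4,"travel":[0,0,0],"turn":0},{"claw":-0.4,"travel":[0,0,0],"turn":0},{"claw":-0.4,"travel":[0,0,0],"turn":0}]'
python3 -m inch '[{"claw":-0.4,"travel":[0,0,0.1],"turn":0},{"claw":-0.4,"travel":[0,0,0.25],"turn":0},{"claw":-0.4,"travel":[0,0,0.45],"turn":0},{"claw":0,"travel":[0,-0.1,0.5],"turn":0.04}]'
```

```text
clock: 17.1
position: [0.5869, -0.1462, 0.0806]
ee_rot: [0.0, 0.144, 0.99, -0.0]
contact_force: [-0.4, -0.8, -1.0]
width: 0.0139
gripper_force: 40.8
clock: 17.4
position: [0.5869, -0.1461, 0.0804]
ee_rot: [0.0, 0.144, 0.99, 0.0]
contact_force: [0.2, -0.3, -0.9]
width: 0.0257
gripper_force: 0.0
clock: 17.8
position: [0.589, -0.1652, 0.1851]
ee_rot: [0.004, 0.079, 0.997, -0.0]
contact_force: [0.6, -0.5, 0.6]
width: 0.0389
gripper_force: 0.0
```

```bash
python3 -m inch '[{"claw":0,"travel":[-0.08,-0.15,0],"turn":-0.045},{"claw":0,"travel":[-0.16,-0.3,0],"turn":-0.09},{"claw":0,"travel":[-0.24,-0.48,0],"turn":-0.135},{"claw":0,"travel":[-0.32,-0.66,0],"turn":-0.18},{"claw":0,"travel":[-0.4,-0.84,0],"turn":-0.225}]'
python3 -m inch '[{"claw":0,"travel":[-0.08,-0.15,0],"turn":-0.045},{"claw":0,"travel":[-0.14,-0.3,0],"turn":-0.09},{"claw":0,"travel":[-0.185,-0.395,0],"turn":-0.135},{"claw":0,"travel":[-0.185,-0.395,0],"turn":-0.18},{"claw":0,"travel":[-0.185,-0.395,0],"turn":-0.225}]'
python3 -m inch '[{"claw":0,"travel":[0,0,0],"turn":0},{"claw":0,"travel":[0,0,0],"turn":0}]'
python3 - <<'E'
from h import *
s,im=grab('wrist','w12.png');save('w12.json',s);print(s['position'],s['ee_rot'])
im=im[:,:,::-1].copy();g=im.max(2)
m=((g<70)*255).astype(np.uint8);m[250:]=0
for c in cv2.findContours(m,0,1)[0]:
    if cv2.contourArea(c)<60: continue
    P=wplane(s,c[:,0,:],.006)[:,:2];r=cv2.minAreaRect((P*1000).astype(np.float32));print(cv2.boundingRect(c),r)
cv2.imwrite('pics/crop12.png',cv2.resize(im[100:310,175:385],None,fx=2.8,fy=2.8))
E
```

```text
clock: 18.3
position: [0.5061, -0.3353, 0.1805]
ee_rot: [0.0, 0.424, 0.906, 0.0]
contact_force: [-0.3, -0.1, 0.1]
width: 0.043
gripper_force: 0.0
clock: 18.8
position: [0.4692, -0.414, 0.1801]
ee_rot: [-0.0, 0.712, 0.702, 0.0]
contact_force: [0.3, -0.2, 0.3]
width: 0.0428
gripper_force: 0.0
clock: 19.0
position: [0.4698, -0.413, 0.1803]
ee_rot: [-0.0, 0.708, 0.706, 0.0]
contact_force: [1.0, 0.5, 0.1]
width: 0.0428
gripper_force: 0.0
[ 0.46976458 -0.41298934  0.18027138] [-2.85070056e-05  7.08497917e-01  7.05712901e-01  4.02690396e-05]
(540, 146, 12, 104) ((806.34765625, -418.8238525390625), (21.23851776123047, 141.80491638183594), 14.783160209655762)
(539, 140, 21, 8) ((797.5169067382812, -347.6614074707031), (5.879474639892578, 40.9997673034668), 89.19589233398438)
(537, 123, 13, 13) ((783.361328125, -331.5854797363281), (22.706199645996094, 14.410454750061035), 7.00828218460083)
(536, 116, 24, 7) ((791.58251953125, -318.3087158203125), (45.14242172241211, 5.8227715492248535), 3.826333999633789)
(515, 0, 45, 113) ((796.722900390625, -235.45089721679688), (89.75495147705078, 143.26870727539062), 11.55807876586914)
(436, 0, 12, 34) ((635.0799560546875, -227.72743225097656), (41.164024353027344, 5.891701698303223), 73.27180480957031)
(332, 0, 106, 42) ((575.5062866210938, -240.1080780029297), (5.955051422119141, 109.777099609375), 73.40823364257812)
(283, 0, 27, 23) ((488.5610656738281, -239.85328674316406), (22.80337142944336, 23.891115188598633), 89.59565734863281)
```

View pics/crop12.png

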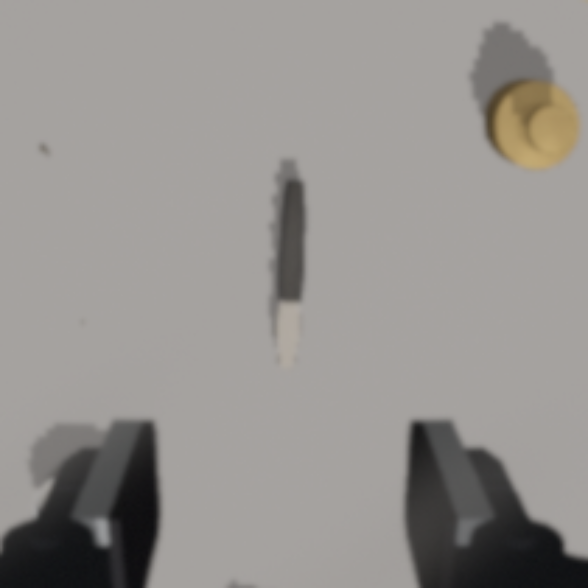

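The crop shows the clip from (294,181) at its black end to (287,368) at its metal tip, with the weight at (535,125), clear of it.

Run:
```python
from h import *
s=json.load(open('pics/w12.json'))
p=wplane(s,np.array([(294,181),(287,368),(303,240),(277,240),(290,300)])/2.8+[175,100],.008)[:,:2];d=p[0]-p[1]
print(p.round(4),np.linalg.norm(d),(p[0]+p[1])/2,np.degrees(np.arctan2(d[1],d[0])))
```

```text
[[ 0.4733 -0.3851]
 [ 0.4709 -0.4498]
 [ 0.4763 -0.4048]
 [ 0.4677 -0.4048]
 [ 0.472  -0.4255]] 0.06479935495374071 [ 0.4721257  -0.41744429] 87.84246198970268
```

```bash
python3 -m inch '[{"claw":0,"travel":[0.012,-0.024,-0.22],"turn":-0.011},{"claw":0,"travel":[0.012,-0.024,-0.45],"turn":-0.011},{"claw":0,"travel":[0.012,-0.024,-0.65],"turn":-0.011},{"claw":0,"travel":[0.012,-0.024,-0.77],"turn":-0.011},{"claw":0,"travel":[0.012,-0.024,-0.79],"turn":-0.011}]'
python3 -m inch '[{"claw":-1,"travel":[0,0,0],"turn":0},{"claw":-1,"travel":[0,0,0],"turn":0},{"claw":-1,"travel":[0,0,0],"turn":0},{"claw":-1,"travel":[0,0,0],"turn":0},{"claw":-1,"travel":[0,0,0],"turn":0}]' 40
```

```text
clock: 19.55
position: [0.4705, -0.4156, 0.0188]
ee_rot: [-0.004, 0.721, 0.693, 0.0]
contact_force: [-0.4, -0.4, 0.7]
width: 0.0427
gripper_force: 0.0
clock: 20.05
position: [0.4732, -0.4189, 0.0243]
ee_rot: [0.002, 0.722, 0.692, 0.0]
contact_force: [0.9, 1.0, 6.1]
width: 0.0081
gripper_force: 42.6
```

```bash
python3 -m inch '[{"claw":-1,"travel":[0,0,0.2],"turn":0},{"claw":-1,"travel":[0,0,0.44],"turn":0.04},{"claw":-1,"travel":[0,0,0.66],"turn":0.085},{"claw":-1,"travel":[0.05,0.15,0.725],"turn":0.13},{"claw":-1,"travel":[0.1,0.3,0.725],"turn":0.175}]'
python3 -m inch '[{"claw":-1,"travel":[0.08,0.2,0],"turn":0.045},{"claw":-1,"travel":[0.16,0.4,0],"turn":0.09},{"claw":-1,"travel":[0.25,0.58,0],"turn":0.135},{"claw":-1,"travel":[0.32,0.7,0],"turn":0.18},{"claw":-1,"travel":[0.35,0.73,0],"turn":0.225}]'
python3 -m inch '[{"claw":-1,"travel":[0,0,0],"turn":0.019},{"claw":-1,"travel":[0,0,0],"turn":0.019},{"claw":-1,"travel":[0,0,0],"turn":0.019}]'
python3 - <<'E'
from h import *
s,im=grab('wrist','w13.png');save('w13.json',s);print(s['position'],s['ee_rot'],s['width'])
cv2.imwrite('pics/crop13.png',cv2.resize(im[90:380,80:470,::-1].copy(),None,fx=2,fy=2))
E
```

```text
clock: 20.55
position: [0.4936, -0.3592, 0.1714]
ee_rot: [0.004, 0.505, 0.863, -0.001]
contact_force: [-0.7, 0.3, -1.1]
width: 0.008
gripper_force: 41.8
clock: 21.05
position: [0.563, -0.2087, 0.1678]
ee_rot: [0.0, 0.172, 0.985, 0.001]
contact_force: [-0.2, -0.7, 0.5]
width: 0.008
gripper_force: 41.8
clock: 21.35
position: [0.562, -0.2119, 0.1675]
ee_rot: [0.0, 0.148, 0.989, -0.0]
contact_force: [-0.1, -0.1, -0.3]
width: 0.0078
gripper_force: 41.8
[ 0.56199888 -0.21185771  0.16749457] [ 4.14638600e-05  1.48067375e-01  9.88977275e-01 -2.19938439e-05] 0.007781634567607119
```

View pics/crop13.png

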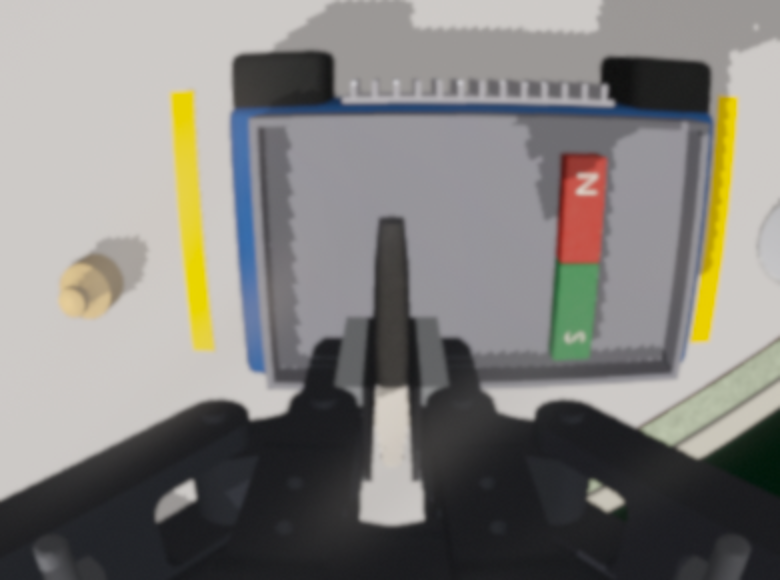

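The magnet lies flat in the tray. The clip is held squarely over the tray's right half.

```bash
python3 -m inch '[{"claw":-1,"travel":[0,0,-0.13],"turn":0},{"claw":-1,"travel":[0,0,-0.26],"turn":0},{"claw":-1,"travel":[0,0,-0.35],"turn":0},{"claw":-1,"travel":[0,0,-0.4],"turn":0},{"claw":-1,"travel":[0,0,-0.41],"turn":0}]'
python3 -m inch '[{"claw":-1,"travel":[0,0,-0.006],"turn":0},{"claw":-1,"travel":[0,0,-0.006],"turn":0},{"claw":-1,"travel":[0,0,-0.006],"turn":0}]'
```

```text
clock: 21.9
position: [0.5614, -0.2119, 0.0842]
ee_rot: [-0.001, 0.148, 0.989, 0.0]
contact_force: [-0.1, 0.6, 0.2]
width: 0.008
gripper_force: 41.8
clock: 22.2
position: [0.5628, -0.2122, 0.0851]
ee_rot: [0.001, 0.147, 0.989, -0.0]
contact_force: [0.1, 0.0, 0.7]
width: 0.0079
gripper_force: 41.8
```

```bash
python3 -m inch '[{"claw":-1,"travel":[0,0,-0.007],"turn":0},{"claw":-1,"travel":[0,0,-0.012],"turn":0},{"claw":-1,"travel":[0,0,-0.012],"turn":0},{"claw":-1,"travel":[0,0,-0.012],"turn":0}]'
```

```text
clock: 22.6
position: [0.5625, -0.2119, 0.0823]
ee_rot: [0.0, 0.147, 0.989, -0.0]
contact_force: [-0.8, 0.1, 3.5]
width: 0.0079
gripper_force: 42.3
```

```bash
python3 -m inch '[{"claw":-0.5,"travel":[0,0,0],"turn":0},{"claw":-0.5,"travel":[0,0,0],"turn":0},{"claw":-0.5,"travel":[0,0,0],"turn":0}]'
python3 -m inch '[{"claw":-0.5,"travel":[0,0,0.1],"turn":0},{"claw":-0.5,"travel":[0,0,0.3],"turn":0},{"claw":-0.5,"travel":[0,0,0.5],"turn":0},{"claw":-0.5,"travel":[-0.2,0.06,0.65],"turn":0},{"claw":-0.5,"travel":[-0.42,0.12,0.7],"turn":0}]'
python3 -m inch '[{"claw":-0.5,"travel":[0,0,0],"turn":0},{"claw":-0.5,"travel":[0,0,0],"turn":0}]'
python3 - <<'E'
from h import *
s,im=grab('wrist','w14.png');save('w14.json',s);print(s['position'],s['clock'])
s,t=grab('top','top14.png');print(strips(t[:,:,::-1].copy()))
b=im[:,:,::-1].copy();sc=grab('scene','scene14.png')[1][:,:,::-1]
# one check picture: wrist beside scene crop
a=cv2.resize(sc[150:290,240:430],(400,295));w=cv2.resize(b,(400,300));cv2.imwrite('pics/fin.png',np.vstack([w,a]))
E
```

```text
clock: 22.9
position: [0.562, -0.2117, 0.0814]
ee_rot: [-0.0, 0.147, 0.989, 0.0]
contact_force: [-0.7, -0.1, 0.1]
width: 0.0215
gripper_force: 0.0
clock: 23.4
position: [0.48, -0.1889, 0.2246]
ee_rot: [0.003, 0.147, 0.989, -0.001]
contact_force: [0.4, 0.1, -0.5]
width: 0.0214
gripper_force: 0.0
clock: 23.6
position: [0.4777, -0.1877, 0.2223]
ee_rot: [0.001, 0.148, 0.989, -0.0]
contact_force: [0.6, 0.4, 0.5]
width: 0.0214
gripper_force: 0.0
[ 0.47768912 -0.18766365  0.22231735] 23.6
[(np.int32(66), [598.0, -95.2], [7.4, 102.5], np.float64(-16.9))]
```

View pics/fin.png

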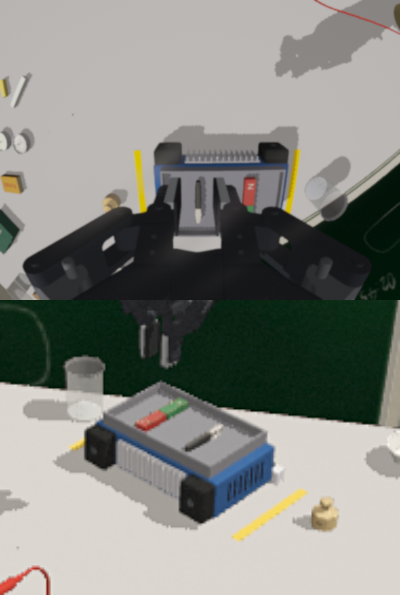

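Both items lie flat in the tray, and the supply sits at the bar between the tapes. The bystanders haven't moved.

```bash
python3 -c "
from rig import ticket
print(ticket.sign_off())"
```

```text
the job is handed in; nothing more can be done
None
```

Job handed in at about 23.6 s: the supply is flush and square against the stop bar after four left and three right pushes (left first), and the magnet and clip lie flat in its tray with the bystanders untouched, but I viewed 11 pictures, one over the limit of 10.

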